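Fetch three screw caps from the escapement dispenser

ROBOT

A 6-joint arm with a two-finger parallel gripper is mounted at the origin on a cart in front of the work surface, level with it; the furniture and walls round the work are solid. World frame = base frame: x ahead of the robot, y to its left, z up, the work surface at z = 0. Lengths are in m, angles in rad, forces in N, time in s.
With the tool pointing down it reaches from about 0.25 to 0.725 m from the base axis. Payload 4 kg.
Tool frame: the origin (TCP) lies midway between the tips of the shut fingers; the grasp point (between the pads) lies 19 mm behind it; z points along the fingers, y is the line along which they close (so a half turn about z gives the same grasp; the last joint's range is limited). The gripper opens to 85 mm and grips with 20 to 120 N. Pads are 22 mm wide; open, the fingers measure 114 mm over their backs; the gripper's body (76 mm by 85 mm) begins 54 mm behind the grasp point. The pads swing forward as they close: fully open they stand 13 mm farther back than shut.
Start: joints at [-1.213, 0.241, 0.005, 1.335, 0, 1.571], TCP at [0.175, -0.468, 0.231] pointing down, gripper open.
Joint ranges: [-2.72, 2.72], [-1.05, 1.87], [-1.09, 1.28], [-1.99, 2.15], [-1.42, 1.44], [-3.14, 3.14]. Speed limits (rad/s): [2.79, 2.79, 3.14, 3.14, 3.14, 3.14].

INTERFACE

Orientations are given as a unit quaternion [x, y, z, w].
In Python, from workcell import bot gives the robot as it stands. The module is installed in compiled form; this text tells all that it offers.
- The arm moves only by the tool jog_arm, never from a script. Its argument "deltas" is a list of rows, each an object with "fingers": the opening, from 0 (shut) to 1 (fully open); "delta_pos": the shift along the tool's x, y, z normalised to -1 to 1, where 1 is 300 mm, a list of three; "yaw": the turn about the tool's z normalised to -1 to 1, where 1 is pi/4 rad. A call has 1 to 12 rows; each row is the pose to reach, as a shift and turn from the pose commanded when the call began, along the tool's axes at that moment; what a row does not reach only later rows make up. A row lasts 1/10 s, in which the tool goes at most 50 mm and 8.59 degrees, less where a joint would pass 70% of its speed; a pose out of reach is approached as far as the arm can. A call with a number of a shift or a turn outside -1 to 1 is refused whole. A call with a gripper value outside its range is refused whole. The fingers move at their own pace and stop on an object; the grip force is fixed at half the most. Time passes only in rows, so rows that repeat a pose let the fingers close. It gives the time, the measured TCP pose, the force, the opening and the grip force at its end, in the units of the state.
- bot.get_obs(): the state, without advancing time (a new reading comes with each control period).
- bot.camera(name): name is "side" or "top"; returns a dict with "image" (400x640x3 uint8, red, green, blue), "range_z" (400x640 float32, m along the optical axis (not along the pixel's ray), 0 where there is no reading), "fx", "fy", "cx", "cy" (pixels), "rvec" (rotation vector, rad) and "tvec" (3), from world to camera coordinates, as OpenCV has them. Camera axes: x right, y down, z forward; pixel columns grow to the right and rows downward; lengths in m; the calibration is good to about 2 mm. A picture is of the moment at which its call begins.
- bot.job_done(): hands the job in; it is judged then, once.
The state is a dict: "clock": time; "joint_pos": joint angles; "joint_vel": joint speeds; "tau": joint torques, N m; "eef_pos": TCP position; "tool_rot": TCP orientation; "ft_force": force on the tool from outside, world axes, zero at the start; "ft_torque": the same for the moment, N m; "grip_width": finger opening in m; "grasp_force": force on a finger pad.
Only numpy, scipy, OpenCV 4.12 (cv2) and the standard library are available. Lean on these libraries where they do the work, as an engineer would, in place of code of your own. Each camera call takes 0.05 s, during which the arm holds its last target. There are 200 camera calls.

TASK

Three open bottles are waiting for caps. Take the steel dish by its handle and draw exactly three caps from the dispenser: hold the dish under the lip of the chute and press the side of the bowl against the rubber buffer until the buffer is fully home, without forcing it, let the cap slide into the dish, and let the buffer spring right out again before the next. Then stand the dish with the three caps upright on the middle of the white tile and let go; drop no cap, keep the hand off the dispenser and leave the bottles alone.

Things in the scene. Friction and masses are not known exactly. Their poses are not given: they have to be found in the camera images.
- dispenser: grey cap dispenser, 215 x 110 x 235 mm, fixed; origin on the bench under its front half, x to its rear, z up; its front (-x) looks to the robot. A steel chute slopes down 30 degrees to the front. In front of x = -25 mm nothing but the buffer hangs lower than 98 mm; the base plate, 12 mm high, begins at x = -28 mm. The dish may push on it with less than 40 N. Hands off it
- chute_lip (a point): middle of the open lower lip of the dispenser's chute, 39 mm wide, at (-52, 0, 108) mm in the dispenser's frame. A freed cap slides off it to the front (-x of the dispenser) and comes down about 20 to 50 mm in front of it. This takes about half a second from the press; a buffer let out sooner may jam the pin under the cap
- buffer_axis (a point): point on the axis of the rubber buffer (36 mm across, pointing to the front on a spring plunger), at (-38, 0, 50) mm in the dispenser's frame. The buffer is screwed out by a different amount each time: its face at rest is 8 to 28 mm in front of this point, not given; feel for it. Press it to the rear (+x): 24 mm of travel to a hard stop, about 4 N at the start, 8.5 N at the end
- escapement (a point): the two-pin escapement in the chute floor by the lowest cap, at (-26, 0, 123) mm in the dispenser's frame. It frees the lowest cap when the buffer is in the last 4 mm of its travel, while rear pins hold the rest; when the buffer is right out again the row slides down by one. One full stroke in and out gives one cap
- dish: round stainless steel dish with a handle, standing on the bench, 0.18 to 0.29 kg; origin at the centre of its underside, z up through its mouth. Bowl 60 mm high, 112 mm outside diameter at the rim (100 mm at the foot), wall 3 mm, inner floor 4 mm above the underside. The handle points along its own -x, away from the bowl. Not reported while it is held
- dish_grip (a point): middle of the dish's straight black handle grip, at (-122, 0, 46) mm in the dish's frame. The grip is 104 mm long (along the dish's x), 15 mm wide (y), 22 mm high (z), and can be pinched across its width from above
- tile: white glazed square tile, 160 x 160 x 12 mm, lying flat and fixed on the bench; origin at the centre of its underside. The dish starts on one side of it or the other
- cap_1_center (a point): tall black ribbed screw cap, 30 mm diameter, 24 mm high, 18 g; this point is its centre. The five caps stand in one row in the chute of the dispenser, numbered from the lowest (1) up. 
- cap_2_center (a point): tall black ribbed screw cap, 30 mm diameter, 24 mm high, 18 g; this point is its centre. Number 2 from the lip. 
- cap_3_center (a point): tall black ribbed screw cap, 30 mm diameter, 24 mm high, 18 g; this point is its centre. Number 3 from the lip. 
- cap_4_center (a point): tall black ribbed screw cap, 30 mm diameter, 24 mm high, 18 g; this point is its centre. Number 4 from the lip. 
- cap_5_center (a point): tall black ribbed screw cap, 30 mm diameter, 24 mm high, 18 g; this point is its centre. Number 5 from the lip. 
- bottle_a: open amber glass bottle, empty, 39 mm diameter, 87 mm high, standing behind the tile's and the dish's places; origin at the centre of its underside. A bystander
- bottle_b: open amber glass bottle, part-filled, 39 mm diameter, 87 mm high, standing behind the tile's and the dish's places; origin at the centre of its underside. A bystander
- bottle_c: open amber glass bottle, empty, 39 mm diameter, 87 mm high, standing behind the tile's and the dish's places; origin at the centre of its underside. A bystander
- capping_press: heavy green bottle-capping press, fixed, between the dispenser (to its left) and the dish and tile (to its right): base 200 x 131 mm, 416 mm high; origin at the middle of its underside. An obstacle: carry things round in front of it, at less than 0.5 m from the robot's axis

How it is judged:
By the outcome, as a careful person would: the job done as asked, in the order asked, and still so for the second after the job is handed in, with the robot touching nothing.
It also fails if it takes over 66 s, if anything falls off the work surface, if the arm or the gripper's body presses on something with over 40 N, if the wrist force passes 120 N, or if a joint passes its speed limit or range.

## Working session

There is one attempt and no reset: what is moved stays moved. The work goes in short steps, Python scripts to look and compute and a tool call to move; the robot and the scene stay as the last step left them, time stands still between calls to the robot, and variables do not carry over. Pictures are saved under pics/ and viewed, at most 10 in all, crops included, and the job is handed in when it is done.

Besides the shell and the picture viewer there is one more tool, called after ">>>" by a JSON object that holds its "api" and its "payload", one argument or row to a line. jog_arm: Moves the arm, as the interface text tells. Scaled input: -1 to 1 covers 300 mm each way for a shift and pi/4 rad each way for a turn. Its arguments: {"type":"object","properties":{"deltas":{"type":"array","items":{"type":"object","properties":{"fingers":{"type":"number"},"delta_pos":{"type":"array","items":{"type":"number"}},"yaw":{"type":"number"}}}}},"required":["deltas"]}

```bash
mkdir -p pics; cat > h.py <<'E'
import numpy as np, cv2
from workcell import bot
def cam(n):
    c=bot.camera(n); R=cv2.Rodrigues(np.array(c['rvec'],float))[0]; t=np.array(c['tvec'],float).ravel()
    v,u=np.mgrid[0:400,0:640]; z=c['range_z'].astype(float)
    P=np.stack([(u-c['cx'])/c['fx']*z,(v-c['cy'])/c['fy']*z,z],-1)
    W=(P-t)@R; W[z==0]=np.nan
    c['W']=W; c['R']=R; c['t']=t; return c
def ray(c,u,v,h):
    d=np.array([(u-c['cx'])/c['fx'],(v-c['cy'])/c['fy'],1])@c['R']; o=-c['t']@c['R']
    return o+d*(h-o[2])/d[2]
def save(c,f): cv2.imwrite(f,c['image'][:,:,::-1])
E
python3 - <<'E'
from h import *
for n in('side','top'):
    c=cam(n); save(c,f'pics/{n}0.png'); print(n,-c['t']@c['R'],c['R'][2]); np.savez(f'{n}0.npz',**{k:c[k] for k in('image','W','R','t','fx','fy','cx','cy')})
o=bot.get_obs(); print({k:np.round(v,3) for k,v in o.items()})
E
```

```text
side [-0.01787021  0.84774076  0.68352348] [ 0.50577204 -0.74471171 -0.4354298 ]
top [ 0.49803228 -0.03849574  1.16154989] [ 0.07090734  0.00331088 -0.99747741]
{'clock': np.float64(0.1), 'joint_pos': array([-1.213,  0.241,  0.004,  1.335, -0.   ,  1.571]), 'joint_vel': array([ 0.   , -0.003,  0.004, -0.   ,  0.001, -0.002]), 'tau': array([ 0.0000e+00, -3.7314e+01,  2.5301e+01,  1.1000e-02, -0.0000e+00,
       -0.0000e+00]), 'eef_pos': array([ 0.175, -0.468,  0.23 ]), 'tool_rot': array([ 0.984,  0.178, -0.   , -0.001]), 'ft_force': array([-0.329, -0.423,  0.066]), 'ft_torque': array([ 0.008,  0.023, -0.047]), 'grasp_force': np.float64(0.0), 'grip_width': np.float64(0.086)}
```

View pics/top0.png

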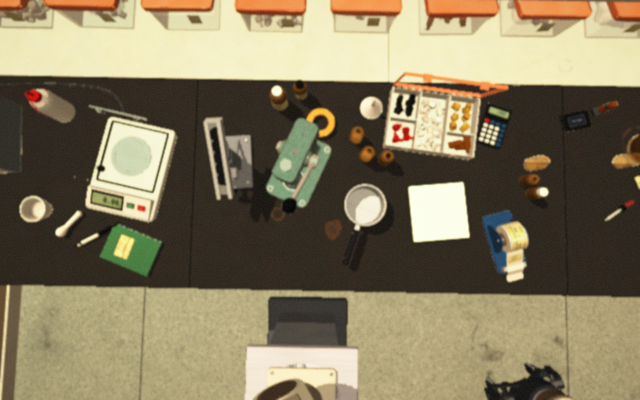

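View pics/side0.png

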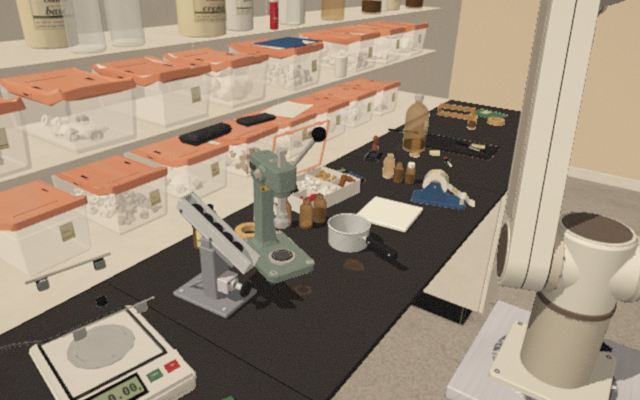

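Top view: dish bowl at (365,206) with its handle to (350,260), tile at (438,211), dispenser at about (228,160) with its chute leaning away through perspective, press at (298,165), bottles at about (357–387,132–157). Side view: the dispenser's buffer at about (243,290), with the chute lip to its upper right.

```bash
cat > m.py <<'E'
from h import *
S=np.load('side0.npz'); T=np.load('top0.npz')
W=T['W']; im=T['image'].astype(int)
# tile
m=(im.min(2)>200).astype(np.uint8); m[:170]=0;m[250:]=0;m[:,:400]=0;m[:,480:]=0
cs=max(cv2.findContours(m,0,2)[0],key=cv2.contourArea); r=cv2.minAreaRect(cs); 
c=dict(T); print('tile',r,[ray(c,*p,0.012).round(4) for p in cv2.boxPoints(r)],ray(c,*r[0],0.012), 'depth z',np.nanmedian(W[cs[:,0,1],cs[:,0,0],2]))
# bowl rim: depth points near z .06
reg=np.zeros((400,640),bool);reg[170:275,320:400]=1
z=W[...,2]
p=W[reg&(z>0.045)&(z<0.075)]
print('bench z',np.nanmedian(W[reg&(z<0.02),2]))
k=(im.max(2)>90)&reg&(z>0.052)&(z<0.068)
rp=W[k]; 
from scipy.optimize import least_squares
f=least_squares(lambda q:np.hypot(rp[:,0]-q[0],rp[:,1]-q[1])-q[2],[rp[:,0].mean(),rp[:,1].mean(),.055],loss='soft_l1',f_scale=.002)
print('bowl',f.x,len(rp),rp.min(0),rp.max(0))
b=f.x[:2]
d=np.hypot(W[...,0]-b[0],W[...,1]-b[1])
hm=reg&(z>0.03)&(d>0.064)&(d<0.2)
hp=W[hm]; print('handle n',len(hp),hp.mean(0),hp[:,2].max()); 
v=hp[:,:2].mean(0)-b; print('dir via mean',np.arctan2(-v[1],-v[0])); u=np.linalg.svd(hp[:,:2]-hp[:,:2].mean(0))[2][0]; print('pca',u, np.arctan2(u[1],u[0]), 'extent',((hp[:,:2]-b)@(v/np.linalg.norm(v))).max())
# dispenser
for n,D in(('side',S),('top',T)):
    w=D['W'];k=(w[...,1]>0.12)&(w[...,1]<0.45)&(w[...,0]>0.3)&(w[...,0]<0.8)&(w[...,2]>0.02)&(w[...,2]<0.3)
    print(n,k.sum(),np.nanmin(w[k],0),np.nanmax(w[k],0))
E
python3 m.py
python3 - <<'E'
from h import *
S=np.load('side0.npz'); T=np.load('top0.npz')
a=cv2.resize(S['image'][185:320,165:315],None,fx=4,fy=4,interpolation=2)[:,:600]
b=cv2.resize(T['image'][105:215,195:245],None,fx=4,fy=4,interpolation=2)
o=np.zeros((540,800,3),np.uint8);o[:540,:600]=a;o[:440,600:800]=b
cv2.imwrite('pics/d.png',o[:,:,::-1])
E
```

```text
tile ((438.3514709472656, 211.51486206054688), (54.62754440307617, 54.528038024902344), 84.2894058227539) [array([ 0.6133, -0.3009,  0.012 ]), array([ 0.632 , -0.4583,  0.012 ]), array([ 0.4751, -0.4727,  0.012 ]), array([ 0.4567, -0.3168,  0.012 ])] [ 0.54392435 -0.38717491  0.012     ] depth z 0.011040926313310676
bench z 0.00015660866383234893
bowl [ 0.55833011 -0.16840167  0.05504682] 242 [ 0.48675351 -0.22499188  0.05201077] [ 0.6150574  -0.11363595  0.0664886 ]
handle n 221 [ 0.44437871 -0.1308135   0.05524289] 0.06236045430764812
dir via mean -0.31862260290991534
pca [-0.95085382  0.30964012] 2.8267781256389837 extent 0.17428946597929873
side 6322 [0.49923358 0.18507916 0.02002204] [0.77047626 0.44998946 0.23681919]
top 3776 [0.50114957 0.16680137 0.0203543 ] [0.77690011 0.4499649  0.23788546]
```

View pics/d.png

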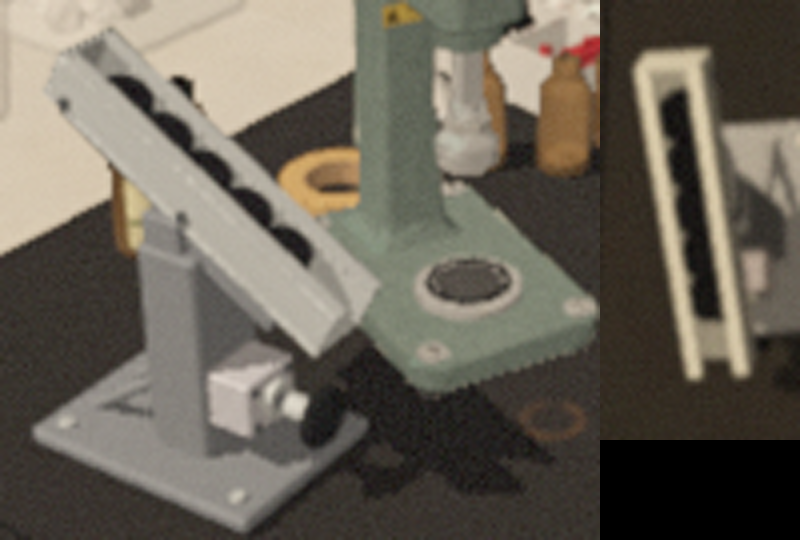

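The crop shows the chute with five caps. The black buffer is at crop (322,415), which is side pixel (245,289), in front of a white block. The base plate is on the bench, and the lip is near crop (330,340).

```bash
cat > m2.py <<'E'
from h import *
S=np.load('side0.npz'); T=np.load('top0.npz')
for n,D in(('side',S),('top',T)):
    w=D['W'];k=(w[...,1]>0.12)&(w[...,1]<0.40)&(w[...,0]>0.42)&(w[...,0]<0.75)
    # base plate top
    kb=k&(abs(w[...,2]-0.012)<0.004)&(D['image'].min(2)>60)&(w[...,1]>.14)
    lab=cv2.connectedComponentsWithStats(kb.astype(np.uint8))
    i=1+np.argmax(lab[2][1:,4]); p=w[lab[1]==i][:,:2]; r=cv2.minAreaRect((p*1000).astype(np.float32)); print(n,'base',len(p),r, cv2.boxPoints(r).round(0).tolist())
    # chute
    z=w[...,2]; kc=k&(z>0.11)&(z<0.25)
    lab=cv2.connectedComponentsWithStats(kc.astype(np.uint8)); i=1+np.argmax(lab[2][1:,4]); p=w[lab[1]==i]
    r=cv2.minAreaRect((p[:,:2]*1000).astype(np.float32)); print(n,'chute',len(p),r,cv2.boxPoints(r).round(0).tolist())
    np.save(n+'chute.npy',p)
# buffer: dark points in side view
w=S['W'];v,u=np.mgrid[0:400,0:640]
kk=(u>238)&(u<254)&(v>275)&(v<302)&(S['image'].max(2)<70)&(w[...,2]>0.025)
p=w[kk];print('buf',len(p),np.median(p,0),p.min(0),p.max(0))
E
python3 m2.py
```

```text
side base 1172 ((675.4346313476562, 216.0274658203125), (153.52711486816406, 110.05082702636719), 3.493873357772827) [[595.0, 266.0], [602.0, 156.0], [755.0, 166.0], [749.0, 276.0]]
side chute 2760 ((655.6156616210938, 215.93301391601562), (190.3647003173828, 49.55851364135742), 4.216647148132324) [[559.0, 234.0], [563.0, 184.0], [752.0, 198.0], [749.0, 248.0]]
top base 723 ((677.90625, 192.2967529296875), (148.74984741210938, 70.35968017578125), 5.34450626373291) [[601.0, 220.0], [607.0, 150.0], [755.0, 164.0], [749.0, 234.0]]
top chute 1535 ((657.3698120117188, 208.5002899169922), (186.09800720214844, 45.70015335083008), 4.241957187652588) [[563.0, 224.0], [566.0, 179.0], [752.0, 193.0], [748.0, 238.0]]
buf 128 [0.58453767 0.21342776 0.05565058] [0.58027295 0.19380329 0.03600389] [0.59265585 0.22584394 0.06684467]
```

>>> {"api": "jog_arm", "payload": {
  "deltas": [
    {"delta_pos": [0.16, -0.09, 0], "yaw": 0, "fingers": 1},
    {"delta_pos": [0.32, -0.18, 0], "yaw": 0.1, "fingers": 1},
    {"delta_pos": [0.48, -0.27, 0], "yaw": 0.2, "fingers": 1},
    {"delta_pos": [0.64, -0.35, 0], "yaw": 0.2, "fingers": 1},
    {"delta_pos": [0.64, -0.35, 0], "yaw": 0.2, "fingers": 1}
  ]
}}

```text
clock: 0.6
eef_pos: [0.3198, -0.2996, 0.231]
tool_rot: [0.995, 0.102, 0.0, -0.001]
ft_force: [-0.3, -0.9, -0.2]
grip_width: 0.0855
grasp_force: 0.0
```

```bash
cat > m3.py <<'E'
from h import *
o=bot.get_obs(); print({k:np.round(o[k],4) for k in('clock','joint_pos','eef_pos','tool_rot','ft_force')})
S=np.load('side0.npz'); T=np.load('top0.npz')
for D in(S,T):
    w=D['W'];im=D['image'].astype(int)
    k=(im[...,1]>im[...,0]+8)&(w[...,0]>.42)&(w[...,0]<.8)&(w[...,1]>-.15)&(w[...,1]<.25)
    for a,b in((.008,.05),(.05,.5)):
        p=w[k&(w[...,2]>a)&(w[...,2]<b)]; print(len(p),np.percentile(p,[1,99],axis=0).round(3))
E
python3 m3.py
```

```text
{'clock': np.float64(0.6), 'joint_pos': array([-7.5350e-01,  1.1930e-01, -1.4510e-01,  1.3073e+00,  1.1000e-03,
        2.1833e+00]), 'eef_pos': array([ 0.3198, -0.2996,  0.231 ]), 'tool_rot': array([ 9.948e-01,  1.022e-01,  1.000e-04, -7.000e-04]), 'ft_force': array([-0.2973, -0.8646, -0.1853])}
84 [[ 0.544 -0.044  0.021]
 [ 0.751  0.112  0.049]]
80 [[ 0.525 -0.008  0.089]
 [ 0.732  0.069  0.361]]
1035 [[ 0.558 -0.065  0.022]
 [ 0.735  0.105  0.034]]
1504 [[ 0.552 -0.031  0.247]
 [ 0.737  0.061  0.364]]
```

>>> {"api": "jog_arm", "payload": {
  "deltas": [
    {"delta_pos": [0.14, -0.11, 0], "yaw": -0.18, "fingers": 1},
    {"delta_pos": [0.28, -0.22, 0], "yaw": -0.36, "fingers": 1},
    {"delta_pos": [0.42, -0.33, 0], "yaw": -0.54, "fingers": 1},
    {"delta_pos": [0.564, -0.442, 0], "yaw": -0.72, "fingers": 1},
    {"delta_pos": [0.564, -0.442, 0], "yaw": -0.9, "fingers": 1},
    {"delta_pos": [0.564, -0.442, 0], "yaw": -1, "fingers": 1}
  ]
}}

```text
clock: 1.2
eef_pos: [0.4588, -0.1366, 0.2306]
tool_rot: [0.879, 0.477, -0.0, -0.001]
ft_force: [-0.9, 0.1, -0.1]
grip_width: 0.0855
grasp_force: 0.0
```

>>> {"api": "jog_arm", "payload": {
  "deltas": [
    {"delta_pos": [0, 0, 0], "yaw": -0.18, "fingers": 1},
    {"delta_pos": [0, 0, 0], "yaw": -0.36, "fingers": 1},
    {"delta_pos": [0, 0, 0], "yaw": -0.54, "fingers": 1},
    {"delta_pos": [0, 0, 0], "yaw": -0.72, "fingers": 1},
    {"delta_pos": [0, 0, 0], "yaw": -0.9, "fingers": 1},
    {"delta_pos": [0, 0, 0], "yaw": -1, "fingers": 1}
  ]
}}

```text
clock: 1.8
eef_pos: [0.4572, -0.1389, 0.2308]
tool_rot: [0.631, 0.776, -0.0, -0.001]
ft_force: [-1.2, 0.9, -0.7]
grip_width: 0.0855
grasp_force: 0.0
```

>>> {"api": "jog_arm", "payload": {
  "deltas": [
    {"delta_pos": [0, 0, 0.04], "yaw": -0.18, "fingers": 1},
    {"delta_pos": [0, 0, 0.08], "yaw": -0.36, "fingers": 1},
    {"delta_pos": [0, 0, 0.12], "yaw": -0.54, "fingers": 1},
    {"delta_pos": [0, 0, 0.16], "yaw": -0.72, "fingers": 1},
    {"delta_pos": [0, 0, 0.2], "yaw": -0.9, "fingers": 1},
    {"delta_pos": [0, 0, 0.2], "yaw": -1, "fingers": 1}
  ]
}}

```text
clock: 2.4
eef_pos: [0.4559, -0.1386, 0.1691]
tool_rot: [0.286, 0.958, 0.0, -0.002]
ft_force: [-0.5, 0.2, -0.1]
grip_width: 0.0854
grasp_force: 0.0
```

>>> {"api": "jog_arm", "payload": {
  "deltas": [
    {"delta_pos": [0, 0, 0], "yaw": -0.17, "fingers": 1},
    {"delta_pos": [0, 0, 0], "yaw": -0.333, "fingers": 1},
    {"delta_pos": [0, 0, 0], "yaw": -0.333, "fingers": 1}
  ]
}}

```text
clock: 2.7
eef_pos: [0.4572, -0.139, 0.1708]
tool_rot: [0.161, 0.987, 0.0, -0.001]
ft_force: [-0.8, 0.6, 0.0]
grip_width: 0.0855
grasp_force: 0.0
```

```bash
python3 - <<'E'
from h import *
c=cam('side'); save(c,'pics/s1.png')
o=bot.get_obs(); print({k:np.round(o[k],4) for k in('clock','joint_pos','eef_pos','tool_rot','ft_force')}); q=o['tool_rot']; print(2*np.arctan2(q[1],q[0])-np.pi)
E
```

```text
{'clock': np.float64(2.75), 'joint_pos': array([-0.2951,  0.2342, -0.1648,  1.1727, -0.    ,  0.0306]), 'eef_pos': array([ 0.4572, -0.139 ,  0.1709]), 'tool_rot': array([ 1.621e-01,  9.868e-01,  1.000e-04, -5.000e-04]), 'ft_force': array([ 1.0584, -0.5285, -0.1513])}
-0.32569601792307656
```

>>> {"api": "jog_arm", "payload": {
  "deltas": [
    {"delta_pos": [0, 0.013, 0.12], "yaw": -0.01, "fingers": 1},
    {"delta_pos": [0, 0.013, 0.24], "yaw": -0.01, "fingers": 1},
    {"delta_pos": [0, 0.013, 0.36], "yaw": -0.01, "fingers": 1},
    {"delta_pos": [0, 0.013, 0.44], "yaw": -0.01, "fingers": 1},
    {"delta_pos": [0, 0.013, 0.48], "yaw": -0.01, "fingers": 1},
    {"delta_pos": [0, 0.013, 0.48], "yaw": -0.01, "fingers": 1}
  ]
}}

```text
clock: 3.35
eef_pos: [0.4568, -0.1348, 0.0252]
tool_rot: [0.158, 0.987, 0.0, -0.002]
ft_force: [0.7, 0.4, -0.0]
grip_width: 0.0851
grasp_force: 0.0
```

>>> {"api": "jog_arm", "payload": {
  "deltas": [
    {"delta_pos": [0, 0, 0], "yaw": 0, "fingers": 0.5},
    {"delta_pos": [0, 0, 0], "yaw": 0, "fingers": 0.3},
    {"delta_pos": [0, 0, 0], "yaw": 0, "fingers": 0.1},
    {"delta_pos": [0, 0, 0], "yaw": 0, "fingers": 0},
    {"delta_pos": [0, 0, 0], "yaw": 0, "fingers": 0},
    {"delta_pos": [0, 0, 0], "yaw": 0, "fingers": 0},
    {"delta_pos": [0, 0, 0], "yaw": 0, "fingers": 0},
    {"delta_pos": [0, 0, 0], "yaw": 0, "fingers": 0}
  ]
}}

```text
clock: 4.15
eef_pos: [0.4591, -0.1355, 0.0278]
tool_rot: [0.157, 0.988, -0.0, 0.0]
ft_force: [-1.7, -0.5, 5.7]
grip_width: 0.0142
grasp_force: 60.6
```

>>> {"api": "jog_arm", "payload": {
  "deltas": [
    {"delta_pos": [0, 0, -0.03], "yaw": 0, "fingers": 0},
    {"delta_pos": [0, 0, -0.06], "yaw": 0, "fingers": 0},
    {"delta_pos": [0, 0, -0.08], "yaw": 0, "fingers": 0},
    {"delta_pos": [0.07, 0, -0.08], "yaw": 0, "fingers": 0},
    {"delta_pos": [0.17, 0, -0.08], "yaw": 0, "fingers": 0},
    {"delta_pos": [0.27, 0, -0.08], "yaw": 0, "fingers": 0},
    {"delta_pos": [0.36, 0, -0.08], "yaw": 0, "fingers": 0},
    {"delta_pos": [0.41, 0, -0.08], "yaw": 0, "fingers": 0},
    {"delta_pos": [0.41, 0, -0.08], "yaw": 0, "fingers": 0}
  ]
}}

```text
clock: 5.05
eef_pos: [0.3391, -0.0964, 0.0512]
tool_rot: [0.157, 0.988, 0.0, -0.001]
ft_force: [0.4, -0.2, -1.6]
grip_width: 0.0139
grasp_force: 59.5
```

```bash
cat > dish.py <<'E'
from h import *
import sys
def dish(n='top',f=None):
    c=cam(n); W=c['W']; o=bot.get_obs(); e=o['eef_pos']; q=o['tool_rot']; H=2*np.arctan2(q[1],q[0])-np.pi
    g=e[:2]+.105*np.array([np.cos(H),np.sin(H)])
    if f: save(c,f)
    d=np.hypot(W[...,0]-g[0],W[...,1]-g[1])
    a=(d<.075)&(W[...,2]>.02)&(W[...,2]<.12)&(c['image'].max(2)>80)
    # rim plane: tops
    p=W[a]; zr=np.percentile(p[:,2],93); r=p[p[:,2]>zr-.012]
    print(n,'clock',round(float(o['clock']),2),'tcp',e.round(4),'H',round(float(H),4),'F',o['ft_force'].round(1),'zrim',round(zr,4),'n',len(r))
    A=np.c_[r,np.ones(len(r))]
    co=np.linalg.lstsq(np.c_[r[:,:2]-g,np.ones(len(r))],r[:,2],rcond=None)[0]; print('plane tilt',co.round(4))
    from scipy.optimize import least_squares
    s=least_squares(lambda x:np.hypot(r[:,0]-x[0],r[:,1]-x[1])-.0545,g,loss='soft_l1',f_scale=.002).x
    print('centre',s.round(4),'expected',g.round(4))
if __name__=='__main__':
    dish('top'); dish('side',sys.argv[1] if len(sys.argv)>1 else None)
E
python3 dish.py pics/s2.png
```

```text
top clock 5.1 tcp [ 0.3415 -0.0971  0.0516] H -0.3152 F [ 0.4 -0.5 -2.2] zrim 0.0841 n 275
plane tilt [0.016  0.0125 0.0827]
centre [ 0.439  -0.1291] expected [ 0.4414 -0.1297]
side clock 5.15 tcp [ 0.343  -0.0976  0.0519] H -0.3152 F [ 0.6 -0.7 -1.3] zrim 0.083 n 430
plane tilt [ 0.0106 -0.0017  0.0788]
centre [ 0.4389 -0.1278] expected [ 0.4429 -0.1301]
```

View pics/s2.png

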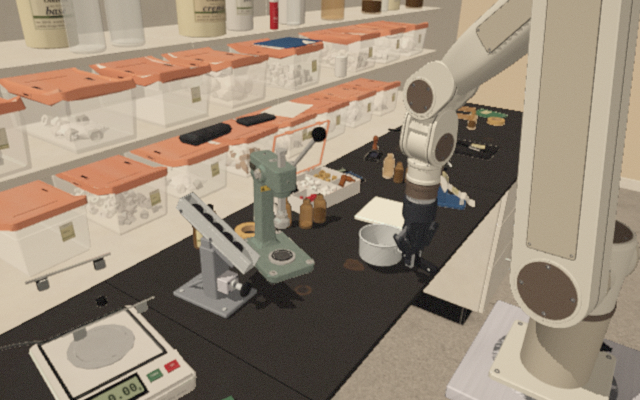

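The picture shows the dish held level at (380,245), clear of the press base and the tile. Next I carry it sideways in front of the press.

>>> {"api": "jog_arm", "payload": {
  "deltas": [
    {"delta_pos": [0.02, 0.06, 0], "yaw": -0.03, "fingers": 0},
    {"delta_pos": [0.055, 0.16, 0], "yaw": -0.08, "fingers": 0},
    {"delta_pos": [0.1, 0.28, 0], "yaw": -0.15, "fingers": 0},
    {"delta_pos": [0.14, 0.4, 0], "yaw": -0.22, "fingers": 0},
    {"delta_pos": [0.18, 0.52, 0], "yaw": -0.29, "fingers": 0},
    {"delta_pos": [0.22, 0.64, 0], "yaw": -0.36, "fingers": 0},
    {"delta_pos": [0.26, 0.75, 0], "yaw": -0.42, "fingers": 0},
    {"delta_pos": [0.29, 0.84, 0], "yaw": -0.47, "fingers": 0},
    {"delta_pos": [0.305, 0.89, 0], "yaw": -0.493, "fingers": 0},
    {"delta_pos": [0.3135, 0.908, 0], "yaw": -0.493, "fingers": 0},
    {"delta_pos": [0.3135, 0.908, 0], "yaw": -0.493, "fingers": 0}
  ]
}}

```text
clock: 6.25
eef_pos: [0.3378, 0.1919, 0.0514]
tool_rot: [-0.036, 0.999, 0.0, 0.0]
ft_force: [-0.2, 0.6, -2.2]
grip_width: 0.0141
grasp_force: 59.6
```

```bash
python3 dish.py pics/s3.png; python3 - <<'E'
from h import *
S=np.load('side0.npz'); c=dict(S)
# rays: lip pixel positions & buffer outline check
im=S['image']
k=np.zeros((400,640),np.uint8); k[276:302,236:256]=(im[276:302,236:256].max(2)<45)
print(''.join('\n'+''.join('#' if x else '.' for x in r) for r in k[274:304,232:258]))
def proj(p):
    q=c['R']@np.array(p)+c['t']; return (q[:2]/q[2]*[c['fx'],c['fy']]+[c['cx'],c['cy']]).round(1)
a=.072;R=np.array([[np.cos(a),-np.sin(a)],[np.sin(a),np.cos(a)]])
for l in((-52,19.5,108),(-52,-19.5,108),(-46,0,50),(-66,0,50),(-46,18,50),(-46,0,68),(-28,55,12),(-28,-55,12)):
    print(l,proj([*(R@np.array(l[:2])/1000+[.6265,.2105]),l[2]/1000]))
E
```

```text
top clock 6.3 tcp [0.3373 0.1909 0.0512] H 0.0719 F [-0.4 -0.8 -2. ] zrim 0.0846 n 290
plane tilt [ 0.0193 -0.0261  0.0832]
centre [0.4425 0.1976] expected [0.4421 0.1984]
side clock 6.35 tcp [0.337  0.1904 0.0512] H 0.0711 F [-1.3 -0.1 -3. ] zrim 0.0831 n 745
plane tilt [0.0027 0.0027 0.079 ]
centre [0.4392 0.1996] expected [0.4418 0.1978]

..........................
..........................
....................####..
..................######..
.................#######..
..................######..
....................####..
...............#....####..
.............#####..####..
.............###########..
............############..
............############..
...........#############..
..........##########.###..
..........#########.......
..........########........
..........########........
..........########........
.........########.........
.........########.........
.........#######..........
.........#####........##..
...........##.........##..
....................####..
...................#####..
..................######..
.................#######..
................########..
..........................
..........................
(-52, 19.5, 108) [244.5 273. ]
(-52, -19.5, 108) [255.9 264.3]
(-46, 0, 50) [248.9 290.5]
(-66, 0, 50) [256.4 293.5]
(-46, 18, 50) [243.7 294.7]
(-46, 0, 68) [248.6 283.5]
(-28, 55, 12) [226.7 315.7]
(-28, -55, 12) [258.  289.5]
```

>>> {"api": "jog_arm", "payload": {
  "deltas": [
    {"delta_pos": [-0.04, 0, 0], "yaw": 0, "fingers": 0},
    {"delta_pos": [-0.1, 0, 0], "yaw": 0, "fingers": 0},
    {"delta_pos": [-0.15, 0, 0], "yaw": 0, "fingers": 0},
    {"delta_pos": [-0.19, 0, 0], "yaw": 0, "fingers": 0},
    {"delta_pos": [-0.2, 0, 0], "yaw": 0, "fingers": 0},
    {"delta_pos": [-0.2, 0, 0], "yaw": 0, "fingers": 0}
  ]
}}

```text
clock: 6.95
eef_pos: [0.3972, 0.1947, 0.0512]
tool_rot: [-0.035, 0.999, -0.0, -0.0]
ft_force: [-1.0, 0.3, -1.8]
grip_width: 0.0142
grasp_force: 59.6
```

>>> {"api": "jog_arm", "payload": {
  "deltas": [
    {"delta_pos": [-0.01, 0, 0], "yaw": 0, "fingers": 0},
    {"delta_pos": [-0.02, 0, 0], "yaw": 0, "fingers": 0},
    {"delta_pos": [-0.03, 0, 0], "yaw": 0, "fingers": 0},
    {"delta_pos": [-0.03, 0, 0], "yaw": 0, "fingers": 0}
  ]
}}

```text
clock: 7.35
eef_pos: [0.4061, 0.1961, 0.0515]
tool_rot: [-0.036, 0.999, 0.0, 0.0]
ft_force: [0.3, -0.4, -1.9]
grip_width: 0.0139
grasp_force: 59.6
```

>>> {"api": "jog_arm", "payload": {
  "deltas": [
    {"delta_pos": [-0.01, 0, 0], "yaw": 0, "fingers": 0},
    {"delta_pos": [-0.02, 0, 0], "yaw": 0, "fingers": 0},
    {"delta_pos": [-0.02, 0, 0], "yaw": 0, "fingers": 0}
  ]
}}

```text
clock: 7.65
eef_pos: [0.4123, 0.1965, 0.0514]
tool_rot: [-0.036, 0.999, 0.0, 0.0]
ft_force: [-0.3, 0.5, -1.8]
grip_width: 0.0144
grasp_force: 59.6
```

```bash
python3 dish.py pics/s4.png
```

```text
top clock 7.7 tcp [0.412  0.1964 0.0513] H 0.0718 F [-0.4 -0.4 -2.2] zrim 0.0854 n 304
plane tilt [ 0.1302 -0.0213  0.0864]
centre [0.518  0.2023] expected [0.5167 0.2039]
side clock 7.75 tcp [0.4117 0.1963 0.0513] H 0.0718 F [ 0.8 -0.2 -2.2] zrim 0.084 n 716
plane tilt [0.1458 0.0418 0.0824]
centre [0.5149 0.2054] expected [0.5165 0.2038]
```

View pics/s4.png

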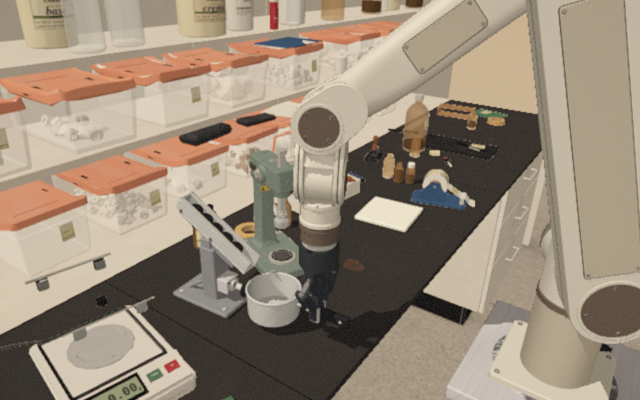

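The dish at (273,298) is level and just short of the buffer at (240,288), with its rim below the chute lip. I creep on in 3 mm steps.

>>> {"api": "jog_arm", "payload": {
  "deltas": [
    {"delta_pos": [-0.01, 0, 0], "yaw": 0, "fingers": 0},
    {"delta_pos": [-0.01, 0, 0], "yaw": 0, "fingers": 0}
  ]
}}

```text
clock: 7.95
eef_pos: [0.4152, 0.1966, 0.0514]
tool_rot: [-0.036, 0.999, 0.0, 0.0]
ft_force: [-0.5, -0.7, -2.3]
grip_width: 0.014
grasp_force: 59.6
```

>>> {"api": "jog_arm", "payload": {
  "deltas": [
    {"delta_pos": [-0.01, 0, 0], "yaw": 0, "fingers": 0},
    {"delta_pos": [-0.01, 0, 0], "yaw": 0, "fingers": 0}
  ]
}}

```text
clock: 8.15
eef_pos: [0.4182, 0.1968, 0.0514]
tool_rot: [-0.036, 0.999, 0.0, 0.0]
ft_force: [0.1, -0.3, -2.4]
grip_width: 0.0141
grasp_force: 59.6
```

>>> {"api": "jog_arm", "payload": {
  "deltas": [
    {"delta_pos": [-0.01, 0, 0], "yaw": 0, "fingers": 0},
    {"delta_pos": [-0.01, 0, 0], "yaw": 0, "fingers": 0}
  ]
}}

```text
clock: 8.35
eef_pos: [0.4212, 0.197, 0.0514]
tool_rot: [-0.036, 0.999, 0.0, 0.0]
ft_force: [0.4, 0.6, -2.0]
grip_width: 0.0141
grasp_force: 59.6
```

>>> {"api": "jog_arm", "payload": {
  "deltas": [
    {"delta_pos": [-0.01, 0, 0], "yaw": 0, "fingers": 0},
    {"delta_pos": [-0.01, 0, 0], "yaw": 0, "fingers": 0}
  ]
}}

```text
clock: 8.55
eef_pos: [0.4242, 0.1973, 0.0514]
tool_rot: [-0.036, 0.999, 0.0, 0.0]
ft_force: [0.1, -0.2, -2.4]
grip_width: 0.0138
grasp_force: 59.6
```

>>> {"api": "jog_arm", "payload": {
  "deltas": [
    {"delta_pos": [-0.008, 0, 0], "yaw": 0, "fingers": 0},
    {"delta_pos": [-0.008, 0, 0], "yaw": 0, "fingers": 0}
  ]
}}

```text
clock: 8.75
eef_pos: [0.4259, 0.1972, 0.0512]
tool_rot: [-0.036, 0.999, -0.0, -0.0]
ft_force: [-0.5, 0.6, -2.1]
grip_width: 0.0141
grasp_force: 59.6
```

>>> {"api": "jog_arm", "payload": {
  "deltas": [
    {"delta_pos": [-0.008, 0, 0], "yaw": 0, "fingers": 0},
    {"delta_pos": [-0.008, 0, 0], "yaw": 0, "fingers": 0}
  ]
}}

```text
clock: 8.95
eef_pos: [0.4275, 0.1973, 0.051]
tool_rot: [-0.036, 0.999, -0.0, -0.001]
ft_force: [-4.2, -0.4, -1.4]
grip_width: 0.0141
grasp_force: 59.7
```

>>> {"api": "jog_arm", "payload": {
  "deltas": [
    {"delta_pos": [-0.008, 0, 0], "yaw": 0, "fingers": 0},
    {"delta_pos": [-0.008, 0, 0], "yaw": 0, "fingers": 0}
  ]
}}

```text
clock: 9.15
eef_pos: [0.4303, 0.1975, 0.0511]
tool_rot: [-0.036, 0.999, -0.0, -0.001]
ft_force: [-5.2, 0.2, -0.2]
grip_width: 0.0139
grasp_force: 59.7
```

```bash
python3 dish.py; python3 - <<'E'
from h import *
c=cam('side'); a=cv2.resize(c['image'][185:320,165:345],None,fx=4,fy=4,interpolation=2); cv2.imwrite('pics/s5.png',a[:,:,::-1])
E
```

```text
top clock 9.2 tcp [0.4303 0.1975 0.051 ] H 0.0719 F [-4.3 -0.3 -1. ] zrim 0.086 n 291
plane tilt [ 0.2099 -0.0035  0.089 ]
centre [0.5345 0.2033] expected [0.535  0.2051]
side clock 9.25 tcp [0.4303 0.1975 0.0511] H 0.072 F [-4.4 -0.3 -1.7] zrim 0.0841 n 698
plane tilt [0.1564 0.0387 0.0834]
centre [0.5318 0.2061] expected [0.535  0.2051]
```

View pics/s5.png

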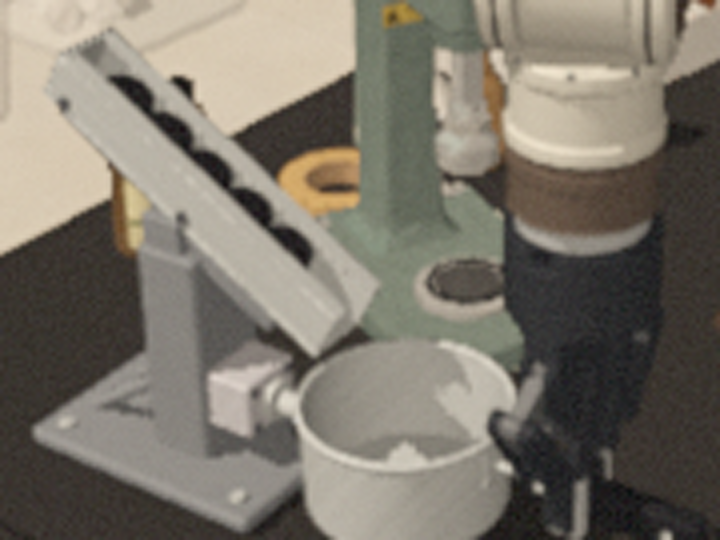

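In the crop the bowl rim touches the buffer at about (290,400), and the lip at (330,350) overhangs the bowl. Contact came at TCP x ≈ 0.427, so home should be near 0.451.

>>> {"api": "jog_arm", "payload": {
  "deltas": [
    {"delta_pos": [-0.015, 0, 0], "yaw": 0, "fingers": 0},
    {"delta_pos": [-0.03, 0, 0], "yaw": 0, "fingers": 0},
    {"delta_pos": [-0.045, 0, 0], "yaw": 0, "fingers": 0},
    {"delta_pos": [-0.06, 0, 0], "yaw": 0, "fingers": 0},
    {"delta_pos": [-0.066, 0, 0], "yaw": 0, "fingers": 0},
    {"delta_pos": [-0.066, 0, 0], "yaw": 0, "fingers": 0}
  ]
}}

```text
clock: 9.9
eef_pos: [0.4488, 0.1987, 0.0507]
tool_rot: [-0.036, 0.999, -0.0, -0.002]
ft_force: [-8.5, -0.1, 0.3]
grip_width: 0.0138
grasp_force: 59.8
```

>>> {"api": "jog_arm", "payload": {
  "deltas": [
    {"delta_pos": [-0.004, 0, 0], "yaw": 0, "fingers": 0},
    {"delta_pos": [-0.004, 0, 0], "yaw": 0, "fingers": 0}
  ]
}}

```text
clock: 10.1
eef_pos: [0.4497, 0.1988, 0.0507]
tool_rot: [-0.036, 0.999, -0.0, -0.002]
ft_force: [-7.7, -0.2, -0.3]
grip_width: 0.0138
grasp_force: 59.9
```

>>> {"api": "jog_arm", "payload": {
  "deltas": [
    {"delta_pos": [-0.005, 0, 0], "yaw": 0, "fingers": 0},
    {"delta_pos": [-0.005, 0, 0], "yaw": 0, "fingers": 0}
  ]
}}

```text
clock: 10.3
eef_pos: [0.4499, 0.1987, 0.0504]
tool_rot: [-0.036, 0.999, -0.0, -0.003]
ft_force: [-11.2, 0.2, 1.7]
grip_width: 0.0138
grasp_force: 60.1
```

>>> {"api": "jog_arm", "payload": {
  "deltas": [
    {"delta_pos": [-0.004, 0, 0], "yaw": 0, "fingers": 0},
    {"delta_pos": [-0.004, 0, 0], "yaw": 0, "fingers": 0}
  ]
}}

```text
clock: 10.5
eef_pos: [0.4499, 0.1986, 0.0502]
tool_rot: [-0.036, 0.999, -0.001, -0.004]
ft_force: [-13.9, -0.1, 3.4]
grip_width: 0.0138
grasp_force: 60.3
```

The hard stop is at TCP x ≈ 0.450. I hold there so the cap can drop.

>>> {"api": "jog_arm", "payload": {
  "deltas": [
    {"delta_pos": [0, 0, 0], "yaw": 0, "fingers": 0},
    {"delta_pos": [0, 0, 0], "yaw": 0, "fingers": 0},
    {"delta_pos": [0, 0, 0], "yaw": 0, "fingers": 0},
    {"delta_pos": [0, 0, 0], "yaw": 0, "fingers": 0},
    {"delta_pos": [0, 0, 0], "yaw": 0, "fingers": 0},
    {"delta_pos": [0, 0, 0], "yaw": 0, "fingers": 0},
    {"delta_pos": [0, 0, 0], "yaw": 0, "fingers": 0}
  ]
}}

```text
clock: 11.2
eef_pos: [0.4499, 0.1986, 0.0503]
tool_rot: [-0.036, 0.999, -0.001, -0.004]
ft_force: [-13.9, -0.6, 2.2]
grip_width: 0.0138
grasp_force: 60.3
```

```bash
python3 - <<'E'
from h import *
c=cam('side'); a=cv2.resize(c['image'][185:320,165:345],None,fx=4,fy=4,interpolation=2); cv2.imwrite('pics/s6.png',a[:,:,::-1])
E
```

```text
(no output)
```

View pics/s6.png

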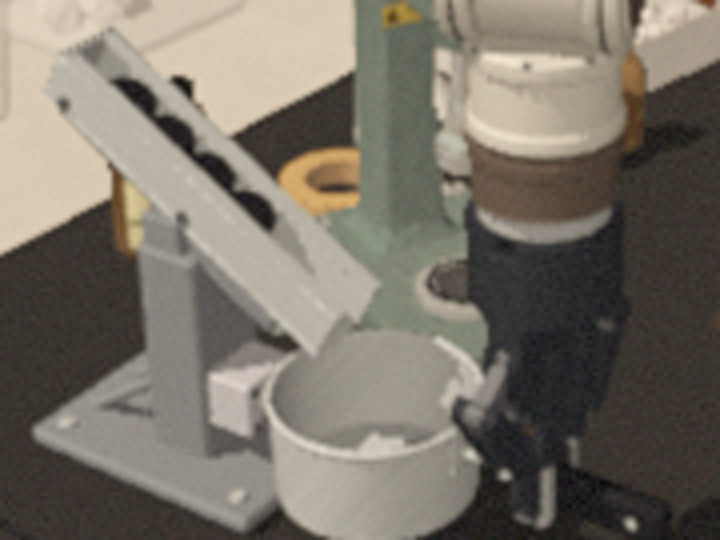

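The chute now shows four caps, and the buffer is fully in. The first cap must be behind the near wall of the bowl. I retreat until the buffer is fully out and check from the top.

>>> {"api": "jog_arm", "payload": {
  "deltas": [
    {"delta_pos": [0.02, 0, 0], "yaw": 0, "fingers": 0},
    {"delta_pos": [0.05, 0, 0], "yaw": 0, "fingers": 0},
    {"delta_pos": [0.08, 0, 0], "yaw": 0, "fingers": 0},
    {"delta_pos": [0.11, 0, 0], "yaw": 0, "fingers": 0},
    {"delta_pos": [0.12, 0, 0], "yaw": 0, "fingers": 0},
    {"delta_pos": [0.12, 0, 0], "yaw": 0, "fingers": 0},
    {"delta_pos": [0.12, 0, 0], "yaw": 0, "fingers": 0},
    {"delta_pos": [0.12, 0, 0], "yaw": 0, "fingers": 0}
  ]
}}

```text
clock: 12.05
eef_pos: [0.4197, 0.1971, 0.0516]
tool_rot: [-0.036, 0.999, 0.0, 0.001]
ft_force: [0.8, -0.4, -2.8]
grip_width: 0.0139
grasp_force: 59.7
```

```bash
cat >caps.py <<'E'
from h import *
import sys
c=cam('top'); W=c['W']; o=bot.get_obs(); e=o['eef_pos']; q=o['tool_rot']; H=2*np.arctan2(q[1],q[0])-np.pi
g=e[:2]+.104*np.array([np.cos(H),np.sin(H)]); d=np.hypot(W[...,0]-g[0],W[...,1]-g[1])
k=(d<.05)&(c['image'].max(2)<60); print('tcp',e.round(4),'F',o['ft_force'].round(1),'t',o['clock'],'dark px in bowl',k.sum(),np.median(W[k],0).round(3) if k.any() else '')
s=cam('side'); im=s['image']
A=cv2.resize(c['image'][105:260,180:330],None,fx=3,fy=3,interpolation=2); B=cv2.resize(im[185:335,165:275],None,fx=3,fy=3,interpolation=2)
O=np.zeros((465,800,3),np.uint8);O[:465,:450]=A;O[:450,455:785]=B;cv2.imwrite(sys.argv[1],O[:,:,::-1])
E
python3 caps.py pics/c1.png; python3 dish.py
```

```text
tcp [0.4195 0.197  0.0515] F [-0.5 -0.1 -1.4] t 12.1 dark px in bowl 72 [0.491 0.197 0.058]
top clock 12.2 tcp [0.4191 0.1968 0.0514] H 0.0717 F [-0.6  0.5 -1.7] zrim 0.0865 n 313
plane tilt [ 0.178  -0.0079  0.0881]
centre [0.5251 0.2028] expected [0.5238 0.2044]
side clock 12.25 tcp [0.4189 0.1968 0.0513] H 0.0717 F [-0.2 -0.4 -2.4] zrim 0.0842 n 711
plane tilt [0.1523 0.0479 0.083 ]
centre [0.5217 0.2058] expected [0.5237 0.2044]
```

View pics/c1.png

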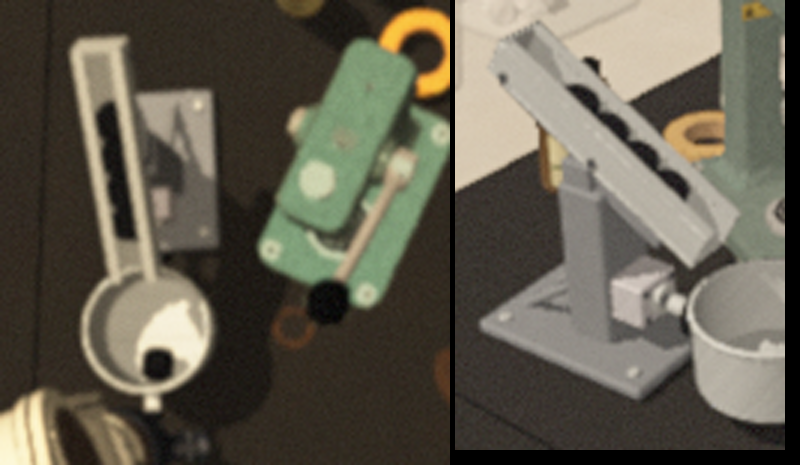

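One cap is in the bowl at (158,363) and the row has moved down by one. Now the second stroke, back to the same end pose, with a hold.

>>> {"api": "jog_arm", "payload": {
  "deltas": [
    {"delta_pos": [-0.02, 0, 0], "yaw": 0, "fingers": 0},
    {"delta_pos": [-0.05, 0, 0], "yaw": 0, "fingers": 0},
    {"delta_pos": [-0.075, 0, 0], "yaw": 0, "fingers": 0},
    {"delta_pos": [-0.095, 0, 0], "yaw": 0, "fingers": 0},
    {"delta_pos": [-0.105, 0, 0], "yaw": 0, "fingers": 0},
    {"delta_pos": [-0.11, 0, 0], "yaw": 0, "fingers": 0},
    {"delta_pos": [-0.115, 0, 0], "yaw": 0, "fingers": 0},
    {"delta_pos": [-0.119, 0, 0], "yaw": 0, "fingers": 0},
    {"delta_pos": [-0.119, 0, 0], "yaw": 0, "fingers": 0},
    {"delta_pos": [-0.119, 0, 0], "yaw": 0, "fingers": 0},
    {"delta_pos": [-0.119, 0, 0], "yaw": 0, "fingers": 0},
    {"delta_pos": [-0.119, 0, 0], "yaw": 0, "fingers": 0}
  ]
}}

```text
clock: 13.45
eef_pos: [0.4499, 0.1986, 0.0501]
tool_rot: [-0.036, 0.999, -0.001, -0.005]
ft_force: [-12.3, 0.1, 2.1]
grip_width: 0.0139
grasp_force: 60.4
```

>>> {"api": "jog_arm", "payload": {
  "deltas": [
    {"delta_pos": [0, 0, 0], "yaw": 0, "fingers": 0},
    {"delta_pos": [0, 0, 0], "yaw": 0, "fingers": 0},
    {"delta_pos": [0, 0, 0], "yaw": 0, "fingers": 0},
    {"delta_pos": [0, 0, 0], "yaw": 0, "fingers": 0},
    {"delta_pos": [0, 0, 0], "yaw": 0, "fingers": 0}
  ]
}}

```text
clock: 13.95
eef_pos: [0.4499, 0.1986, 0.0501]
tool_rot: [-0.036, 0.999, -0.001, -0.005]
ft_force: [-12.0, 0.1, 3.8]
grip_width: 0.014
grasp_force: 60.4
```

>>> {"api": "jog_arm", "payload": {
  "deltas": [
    {"delta_pos": [0.02, 0, 0], "yaw": 0, "fingers": 0},
    {"delta_pos": [0.05, 0, 0], "yaw": 0, "fingers": 0},
    {"delta_pos": [0.08, 0, 0], "yaw": 0, "fingers": 0},
    {"delta_pos": [0.11, 0, 0], "yaw": 0, "fingers": 0},
    {"delta_pos": [0.12, 0, 0], "yaw": 0, "fingers": 0},
    {"delta_pos": [0.12, 0, 0], "yaw": 0, "fingers": 0},
    {"delta_pos": [0.12, 0, 0], "yaw": 0, "fingers": 0},
    {"delta_pos": [0.12, 0, 0], "yaw": 0, "fingers": 0},
    {"delta_pos": [0.12, 0, 0], "yaw": 0, "fingers": 0}
  ]
}}

```text
clock: 14.85
eef_pos: [0.4189, 0.1969, 0.0514]
tool_rot: [-0.036, 0.999, 0.0, 0.0]
ft_force: [0.7, 0.3, -2.8]
grip_width: 0.014
grasp_force: 59.7
```

```bash
python3 caps.py pics/c2.png
```

```text
tcp [0.4187 0.1968 0.0514] F [-1.1  0.2 -3.4] t 14.9 dark px in bowl 105 [0.517 0.182 0.052]
```

View pics/c2.png

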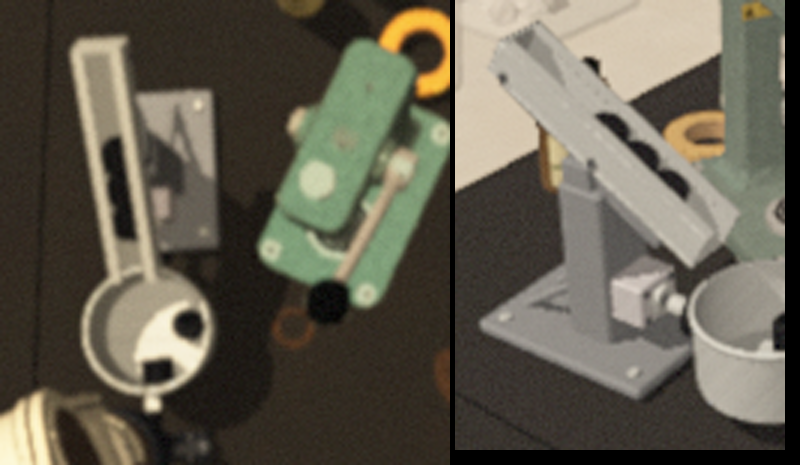

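There are now two caps in the bowl, at (188,323) and (158,370), and three in the chute. Third stroke.

>>> {"api": "jog_arm", "payload": {
  "deltas": [
    {"delta_pos": [-0.02, 0, 0], "yaw": 0, "fingers": 0},
    {"delta_pos": [-0.05, 0, 0], "yaw": 0, "fingers": 0},
    {"delta_pos": [-0.075, 0, 0], "yaw": 0, "fingers": 0},
    {"delta_pos": [-0.095, 0, 0], "yaw": 0, "fingers": 0},
    {"delta_pos": [-0.105, 0, 0], "yaw": 0, "fingers": 0},
    {"delta_pos": [-0.11, 0, 0], "yaw": 0, "fingers": 0},
    {"delta_pos": [-0.115, 0, 0], "yaw": 0, "fingers": 0},
    {"delta_pos": [-0.12, 0, 0], "yaw": 0, "fingers": 0},
    {"delta_pos": [-0.12, 0, 0], "yaw": 0, "fingers": 0},
    {"delta_pos": [-0.12, 0, 0], "yaw": 0, "fingers": 0},
    {"delta_pos": [-0.12, 0, 0], "yaw": 0, "fingers": 0},
    {"delta_pos": [-0.12, 0, 0], "yaw": 0, "fingers": 0}
  ]
}}

```text
clock: 16.15
eef_pos: [0.4499, 0.1985, 0.0501]
tool_rot: [-0.036, 0.999, -0.001, -0.005]
ft_force: [-11.8, -0.6, 2.1]
grip_width: 0.0142
grasp_force: 60.3
```

>>> {"api": "jog_arm", "payload": {
  "deltas": [
    {"delta_pos": [0, 0, 0], "yaw": 0, "fingers": 0},
    {"delta_pos": [0, 0, 0], "yaw": 0, "fingers": 0},
    {"delta_pos": [0, 0, 0], "yaw": 0, "fingers": 0},
    {"delta_pos": [0, 0, 0], "yaw": 0, "fingers": 0},
    {"delta_pos": [0, 0, 0], "yaw": 0, "fingers": 0}
  ]
}}

```text
clock: 16.65
eef_pos: [0.4499, 0.1986, 0.0501]
tool_rot: [-0.036, 0.999, -0.001, -0.005]
ft_force: [-10.4, -0.8, 0.8]
grip_width: 0.014
grasp_force: 60.3
```

>>> {"api": "jog_arm", "payload": {
  "deltas": [
    {"delta_pos": [0.02, 0, 0], "yaw": 0, "fingers": 0},
    {"delta_pos": [0.05, 0, 0], "yaw": 0, "fingers": 0},
    {"delta_pos": [0.08, 0, 0], "yaw": 0, "fingers": 0},
    {"delta_pos": [0.11, 0, 0], "yaw": 0, "fingers": 0},
    {"delta_pos": [0.12, 0, 0], "yaw": 0, "fingers": 0},
    {"delta_pos": [0.12, 0, 0], "yaw": 0, "fingers": 0},
    {"delta_pos": [0.12, 0, 0], "yaw": 0, "fingers": 0},
    {"delta_pos": [0.12, 0, 0], "yaw": 0, "fingers": 0},
    {"delta_pos": [0.12, 0, 0], "yaw": 0, "fingers": 0}
  ]
}}

```text
clock: 17.55
eef_pos: [0.4189, 0.1969, 0.0514]
tool_rot: [-0.036, 0.999, 0.0, 0.0]
ft_force: [0.4, 0.5, -3.1]
grip_width: 0.0141
grasp_force: 59.6
```

```bash
python3 caps.py pics/c3.png
```

```text
tcp [0.4187 0.1968 0.0514] F [-0.3  0.4 -3.5] t 17.6 dark px in bowl 164 [0.507 0.196 0.053]
```

View pics/c3.png

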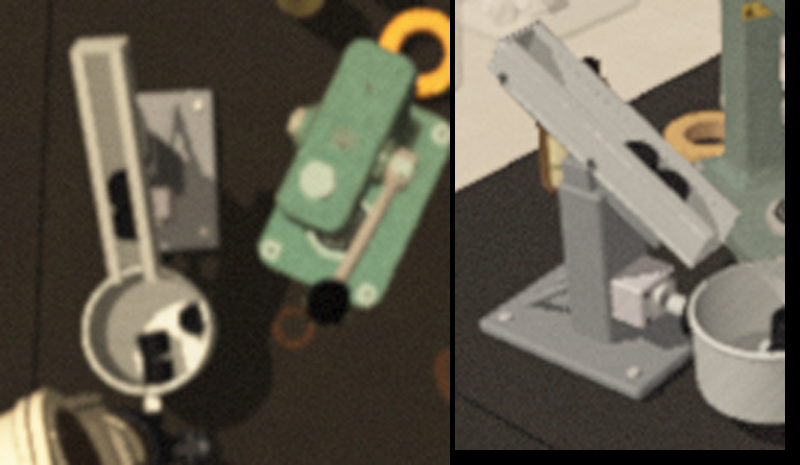

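The third cap is in: three dark shapes in the bowl around (155,340), (155,365) and (192,318), with two left in the chute. Now I retreat, then carry back in front of the press.

>>> {"api": "jog_arm", "payload": {
  "deltas": [
    {"delta_pos": [0.02, 0, 0], "yaw": 0, "fingers": 0},
    {"delta_pos": [0.06, 0, 0], "yaw": 0, "fingers": 0},
    {"delta_pos": [0.12, 0, 0], "yaw": 0, "fingers": 0},
    {"delta_pos": [0.18, 0, 0], "yaw": 0, "fingers": 0},
    {"delta_pos": [0.24, 0, 0], "yaw": 0, "fingers": 0},
    {"delta_pos": [0.28, 0, 0], "yaw": 0, "fingers": 0},
    {"delta_pos": [0.3, 0, 0], "yaw": 0, "fingers": 0},
    {"delta_pos": [0.3, 0, 0], "yaw": 0, "fingers": 0}
  ]
}}

```text
clock: 18.45
eef_pos: [0.3277, 0.1902, 0.0514]
tool_rot: [-0.036, 0.999, -0.0, -0.0]
ft_force: [1.0, 0.4, -1.9]
grip_width: 0.0137
grasp_force: 59.6
```

>>> {"api": "jog_arm", "payload": {
  "deltas": [
    {"delta_pos": [0.002, -0.03, -0.01], "yaw": 0.02, "fingers": 0},
    {"delta_pos": [0.007, -0.1, -0.02], "yaw": 0.06, "fingers": 0},
    {"delta_pos": [0.014, -0.2, -0.03], "yaw": 0.11, "fingers": 0},
    {"delta_pos": [0.022, -0.31, -0.03], "yaw": 0.17, "fingers": 0},
    {"delta_pos": [0.03, -0.42, -0.03], "yaw": 0.23, "fingers": 0},
    {"delta_pos": [0.038, -0.53, -0.03], "yaw": 0.3, "fingers": 0},
    {"delta_pos": [0.046, -0.64, -0.03], "yaw": 0.37, "fingers": 0},
    {"delta_pos": [0.054, -0.75, -0.03], "yaw": 0.43, "fingers": 0},
    {"delta_pos": [0.06, -0.85, -0.03], "yaw": 0.49, "fingers": 0},
    {"delta_pos": [0.066, -0.92, -0.03], "yaw": 0.53, "fingers": 0},
    {"delta_pos": [0.068, -0.948, -0.03], "yaw": 0.537, "fingers": 0},
    {"delta_pos": [0.068, -0.948, -0.03], "yaw": 0.537, "fingers": 0}
  ]
}}

```text
clock: 19.65
eef_pos: [0.329, -0.0961, 0.0605]
tool_rot: [0.176, 0.984, -0.0, 0.0]
ft_force: [0.7, -0.2, -2.3]
grip_width: 0.0142
grasp_force: 59.6
```

```bash
python3 dish.py; python3 - <<'E'
from h import *
S=np.load('side0.npz'); im=S['image'].astype(int); m=(im.min(2)>165).astype(np.uint8); m[:195]=0;m[235:]=0;m[:,:350]=0;m[:,430:]=0
cs=max(cv2.findContours(m,0,2)[0],key=cv2.contourArea); p=np.array([ray(dict(S),*q,0.012)[:2] for q in cs[:,0]])*1000
print('side tile',cv2.minAreaRect(p.astype(np.float32)))
E
```

```text
top clock 19.7 tcp [ 0.3288 -0.0952  0.0604] H -0.3513 F [-0.3  0.5 -2.4] zrim 0.0941 n 271
plane tilt [0.026  0.0025 0.0925]
centre [ 0.4275 -0.1325] expected [ 0.4273 -0.1313]
side clock 19.75 tcp [ 0.3286 -0.0946  0.0603] H -0.3499 F [-0.  -0.8 -2.8] zrim 0.0922 n 415
plane tilt [0.0115 0.0036 0.0879]
centre [ 0.4248 -0.1296] expected [ 0.4272 -0.1306]
side tile ((540.8551025390625, -334.61273193359375), (163.82467651367188, 263.08001708984375), 5.719044208526611)
```

The dish is level. Now to above the middle of the tile.

>>> {"api": "jog_arm", "payload": {
  "deltas": [
    {"delta_pos": [-0.025, -0.025, 0], "yaw": 0, "fingers": 0},
    {"delta_pos": [-0.075, -0.076, 0], "yaw": 0, "fingers": 0},
    {"delta_pos": [-0.15, -0.152, 0], "yaw": 0, "fingers": 0},
    {"delta_pos": [-0.23, -0.232, 0], "yaw": 0, "fingers": 0},
    {"delta_pos": [-0.31, -0.313, 0], "yaw": 0, "fingers": 0},
    {"delta_pos": [-0.39, -0.394, 0], "yaw": 0, "fingers": 0},
    {"delta_pos": [-0.47, -0.475, 0], "yaw": 0, "fingers": 0},
    {"delta_pos": [-0.55, -0.556, 0], "yaw": 0, "fingers": 0},
    {"delta_pos": [-0.61, -0.616, 0], "yaw": 0, "fingers": 0},
    {"delta_pos": [-0.645, -0.652, 0], "yaw": 0, "fingers": 0},
    {"delta_pos": [-0.658, -0.665, 0], "yaw": 0, "fingers": 0},
    {"delta_pos": [-0.658, -0.665, 0], "yaw": 0, "fingers": 0}
  ]
}}

```text
clock: 20.95
eef_pos: [0.446, -0.3499, 0.0597]
tool_rot: [0.174, 0.985, 0.0, -0.0]
ft_force: [-0.1, -0.3, -2.2]
grip_width: 0.0138
grasp_force: 59.6
```

```bash
python3 dish.py; python3 - <<'E'
from h import *
S=np.load('side0.npz'); im=S['image'].astype(int); W=S['W']
k=(im.min(2)>150)&(abs(W[...,2]-.012)<.006)&(W[...,1]<-.28)&(W[...,1]>-.5)&(W[...,0]>.42)&(W[...,0]<.66)
n,l,s,_=cv2.connectedComponentsWithStats(k.astype(np.uint8)); i=1+np.argmax(s[1:,4])
p=np.array([ray(dict(S),u,v,0.012)[:2] for v,u in np.argwhere(l==i)])*1000
print('side tile',cv2.minAreaRect(p.astype(np.float32)))
E
```

```text
top clock 21.0 tcp [ 0.4455 -0.3491  0.0597] H -0.3489 F [-1.2  1.4 -2.4] zrim 0.0928 n 301
plane tilt [0.0001 0.016  0.0904]
centre [ 0.544  -0.3854] expected [ 0.5441 -0.385 ]
side clock 21.05 tcp [ 0.4452 -0.3487  0.0598] H -0.3487 F [ 0.3  0.8 -2.6] zrim 0.0904 n 286
plane tilt [0.0221 0.0078 0.086 ]
centre [ 0.541  -0.3831] expected [ 0.5439 -0.3846]
side tile ((541.54833984375, -378.97137451171875), (158.44361877441406, 170.0473175048828), 6.102101802825928)
```

>>> {"api": "jog_arm", "payload": {
  "deltas": [
    {"delta_pos": [0, 0, 0.02], "yaw": 0, "fingers": 0},
    {"delta_pos": [0, 0, 0.04], "yaw": 0, "fingers": 0},
    {"delta_pos": [0, 0, 0.055], "yaw": 0, "fingers": 0},
    {"delta_pos": [0, 0, 0.06], "yaw": 0, "fingers": 0},
    {"delta_pos": [0, 0, 0.06], "yaw": 0, "fingers": 0}
  ]
}}

```text
clock: 21.55
eef_pos: [0.4453, -0.3496, 0.0418]
tool_rot: [0.174, 0.985, 0.0, -0.0]
ft_force: [-0.5, -0.1, -2.6]
grip_width: 0.0138
grasp_force: 59.6
```

>>> {"api": "jog_arm", "payload": {
  "deltas": [
    {"delta_pos": [0, 0, 0.004], "yaw": 0, "fingers": 0},
    {"delta_pos": [0, 0, 0.004], "yaw": 0, "fingers": 0}
  ]
}}

```text
clock: 21.75
eef_pos: [0.4457, -0.35, 0.0412]
tool_rot: [0.174, 0.985, -0.0, 0.0]
ft_force: [-0.4, 0.4, -2.6]
grip_width: 0.0139
grasp_force: 59.6
```

>>> {"api": "jog_arm", "payload": {
  "deltas": [
    {"delta_pos": [0, 0, 0.004], "yaw": 0, "fingers": 0},
    {"delta_pos": [0, 0, 0.004], "yaw": 0, "fingers": 0}
  ]
}}

```text
clock: 21.95
eef_pos: [0.4459, -0.3501, 0.0402]
tool_rot: [0.174, 0.985, -0.0, 0.0]
ft_force: [0.8, -0.4, -1.3]
grip_width: 0.0142
grasp_force: 60.0
```

>>> {"api": "jog_arm", "payload": {
  "deltas": [
    {"delta_pos": [0, 0, 0.003], "yaw": 0, "fingers": 0},
    {"delta_pos": [0, 0, 0.003], "yaw": 0, "fingers": 0}
  ]
}}

```text
clock: 22.15
eef_pos: [0.4459, -0.3502, 0.04]
tool_rot: [0.174, 0.985, -0.0, 0.001]
ft_force: [-2.2, 1.9, 3.8]
grip_width: 0.0139
grasp_force: 60.7
```

>>> {"api": "jog_arm", "payload": {
  "deltas": [
    {"delta_pos": [0, 0, 0.003], "yaw": 0, "fingers": 0},
    {"delta_pos": [0, 0, 0.003], "yaw": 0, "fingers": 0}
  ]
}}

```text
clock: 22.35
eef_pos: [0.4458, -0.3502, 0.0398]
tool_rot: [0.174, 0.985, -0.0, 0.001]
ft_force: [-4.7, 2.9, 8.7]
grip_width: 0.0142
grasp_force: 61.5
```

The dish is standing on the tile. I ease off a little, then open slowly.

>>> {"api": "jog_arm", "payload": {
  "deltas": [
    {"delta_pos": [0, 0, -0.004], "yaw": 0, "fingers": 0},
    {"delta_pos": [0, 0, -0.004], "yaw": 0, "fingers": 0.2},
    {"delta_pos": [0, 0, -0.004], "yaw": 0, "fingers": 0.3},
    {"delta_pos": [0, 0, -0.004], "yaw": 0, "fingers": 0.5},
    {"delta_pos": [0, 0, -0.004], "yaw": 0, "fingers": 0.7},
    {"delta_pos": [0, 0, -0.004], "yaw": 0, "fingers": 0.7},
    {"delta_pos": [0, 0, -0.004], "yaw": 0, "fingers": 0.7}
  ]
}}

```text
clock: 23.05
eef_pos: [0.4457, -0.3499, 0.0392]
tool_rot: [0.174, 0.985, 0.0, -0.0]
ft_force: [0.3, 0.1, -0.2]
grip_width: 0.0602
grasp_force: 0.0
```

>>> {"api": "jog_arm", "payload": {
  "deltas": [
    {"delta_pos": [0, 0, -0.05], "yaw": 0, "fingers": 0.7},
    {"delta_pos": [0, 0, -0.15], "yaw": 0, "fingers": 0.7},
    {"delta_pos": [0, 0, -0.3], "yaw": 0, "fingers": 0.7},
    {"delta_pos": [0.1, 0, -0.4], "yaw": 0, "fingers": 0.7},
    {"delta_pos": [0.25, 0, -0.45], "yaw": 0, "fingers": 0.7},
    {"delta_pos": [0.4, 0, -0.45], "yaw": 0, "fingers": 0.7},
    {"delta_pos": [0.4, 0, -0.45], "yaw": 0, "fingers": 0.7},
    {"delta_pos": [0.4, 0, -0.45], "yaw": 0, "fingers": 0.7}
  ]
}}

```text
clock: 23.85
eef_pos: [0.3322, -0.3085, 0.1747]
tool_rot: [0.175, 0.985, -0.0, 0.0]
ft_force: [-0.0, 0.5, -0.1]
grip_width: 0.0595
grasp_force: 0.0
```

```bash
python3 - <<'E'
from h import *
from scipy.optimize import least_squares
c=cam('top');W=c['W'];o=bot.get_obs();print(o['clock'],o['eef_pos'].round(3),o['grip_width'],o['ft_force'].round(1))
g=np.array([.544,-.386]);d=np.hypot(W[...,0]-g[0],W[...,1]-g[1]);z=W[...,2]
r=W[(d<.07)&(z>.064)&(z<.08)&(c['image'].max(2)>80)]
s=least_squares(lambda x:np.hypot(r[:,0]-x[0],r[:,1]-x[1])-.0545,g,loss='soft_l1',f_scale=.002).x
co=np.linalg.lstsq(np.c_[r[:,:2]-g,np.ones(len(r))],r[:,2],rcond=None)[0]
print('dish',s.round(4),'plane',co.round(3))
k=(d<.047)&(c['image'].max(2)<60);print('dark',k.sum(),np.percentile(z[k],[5,50,95]).round(3))
# tile corners now
m=((abs(z-.012)<.005)&(c['image'].min(2)>120)&(d<.13));p=np.argwhere(m);h=np.array([ray(c,u,v,.012)[:2] for v,u in p])*1000
print('tile',cv2.minAreaRect(h.astype(np.float32)))
E
```

```text
23.9 [ 0.333 -0.309  0.175] 0.05999128024646644 [0.  0.3 0.4]
dish [ 0.5443 -0.3857] plane [-0.002  0.02   0.072]
dark 182 [0.036 0.042 0.047]
tile ((545.084716796875, -386.3302001953125), (159.4819793701172, 160.83102416992188), 5.82047176361084)
```

The dish is level and within 1 mm of the tile centre, with its dark caps inside, and the arm is clear.

```bash
python3 -c "
from workcell import bot
print(bot.job_done())"
```

```text
the job is handed in; nothing more can be done
None
```

I drew three caps with three full strokes of the buffer, stood the dish upright within about 1 mm of the middle of the tile, let go, moved the arm clear and handed the job in at about 24 s.

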